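# Index the rotary soldering fixture to the blue capacitor

### The job

The capacitor at the pointer of the rotary soldering fixture is finished: bring the blue one round to the red pointer and lock the dial there. Pull up the red sprung plunger, turn it and let it rest parked in its raised notch, turn the dial by the black hub handle, then bring the plunger back so that its pin drops fully home in that station's hole. Leave all capacitors standing in their nests, and leave the solder reel, flux tin and cutters where they are.

Things in the scene. Friction and masses are not known exactly. Their poses are not given: they have to be found in the camera images.
- fixture: Fixed rotary soldering fixture: green base about 200 mm square carrying a round aluminium dial (192 mm across, top 48 mm above the bench) that turns freely either way about the upright axis, with 0.3 N m of drag. Origin: on that axis at bench height; x points away from the pointer, y to the plunger bracket, z up. Six nests of four 16 mm dowels on a 50 mm radius, 60 degrees apart; one is empty.
- work_position (a point): Where the centre of the nest in front of the red pointer lies, on the dial's top face: on the fixture's -x axis, 50 mm from the dial's axis. Fixed to the base. A nest stands here exactly when the pin can drop.
- hub_axis (a point): Point on the dial's axis at the middle of the black hub handle, 116 mm above the bench, fixed to the base (its axes are the fixture's and do not turn). The handle is a bar 64 x 13 x 16 mm (long, thick, high) fixed across the dial's axis; at the start it lies along the fixture's x axis, afterwards it turns with the dial.
- plunger_grip (a point): Middle of the plunger's red T-handle, a bar 46 x 12 x 16 mm (long along this point's own x axis, thick, high), 118 mm above the bench when the pin is home; it rises and turns with the plunger. The plunger's upright axis is 84 mm from the dial's axis, on the fixture's +y side. The guide sleeve's top (24 mm across) is 20 mm below this point when home.
- plunger_lift (a joint): Lift of the sprung plunger in m, 0 to 0.018; a spring pulls it down with 8 N at 0 and 13 N at the top. 0: pin home, 8 mm deep in one of the dial's six index holes, dial locked. 0.008: pin riding on the dial's face, having missed the hole. 0.011: parked in the rest notch, pin clear of the dial. Above 0.014 the plunger is free to turn.
- plunger_turn (a joint): Turn of the plunger's T-handle in rad, growing anticlockwise seen from above, with stops at -0.05 and 1.36. At 0 its cross pin is over the deep slot and the pin can go down; at 1.31 it is over the 3 mm deep rest notch. In slot or notch it has 0.1 rad of play. The 8 mm pin has 0.8 mm of play each way in an index hole and drops only within about 1.2 mm of it.
- can_blue: Capacitor can with a blue sleeve, 30 mm across and 42 mm high, two screw terminals on top, standing loosely in one of the dial's nests (up to 4 mm off the nest's centre). Origin: centre of its underside; z up. At the start one or two places to either side of the pointer.
- can_front: Finished capacitor can with a black sleeve, at the pointer at the start; 30 mm across and 42 mm high, two screw terminals on top, standing loosely in one of the dial's nests (up to 4 mm off the nest's centre). Origin: centre of its underside; z up.
- can_b: Capacitor can with a black sleeve, 30 mm across and 42 mm high, two screw terminals on top, standing loosely in one of the dial's nests (up to 4 mm off the nest's centre). Origin: centre of its underside; z up.
- can_c: Capacitor can with a black sleeve, 30 mm across and 42 mm high, two screw terminals on top, standing loosely in one of the dial's nests (up to 4 mm off the nest's centre). Origin: centre of its underside; z up.
- can_d: Capacitor can with a black sleeve, 30 mm across and 42 mm high, two screw terminals on top, standing loosely in one of the dial's nests (up to 4 mm off the nest's centre). Origin: centre of its underside; z up.
- solder_reel: Reel of solder with blue flanges, 54 mm across and 38 mm high, standing on the bench to the right of the fixture. Origin: centre of its underside.
- flux_tin: Round flux tin with a yellow lid, 50 mm across and 18 mm high, on the bench to the right of the fixture. Origin: centre of its underside.
- cutters_red: Side cutters with red handles, 131 x 62 x 11 mm, lying on the bench to the left of the fixture. Origin: centre of its underside.
There are look-alikes about, which are no part of the job. There is more than one size of the can_blue; the one meant has the size given above.

How it is judged:
By the outcome, as a careful person would: the job done as asked, in the order asked, and still so for the second after the job is handed in, with the robot touching nothing.
It also fails if it takes over 72 s, if anything falls off the work surface, if the arm or the gripper's body presses on something with over 40 N, if the wrist force passes 120 N, or if a joint passes its speed limit or range.

### The arm

A 6-joint arm with a two-finger parallel gripper is mounted at the origin on a cart in front of the work surface, level with it; the furniture and walls round the work are solid. World frame = base frame: x ahead of the robot, y to its left, z up, the work surface at z = 0. Lengths are in m, angles in rad, forces in N, time in s.
With the tool pointing down it reaches from about 0.325 to 0.775 m from the base axis. Payload 9.3 kg.
Tool frame: the origin (TCP) lies at the very end of the fingers, on their centre line; the grasp point (between the pads) lies 19 mm behind it; z points along the fingers, y is the line along which they close (so a half turn about z gives the same grasp; the last joint's range is limited). The gripper opens to 85 mm and grips with 20 to 120 N. Pads are 22 mm wide; open, the fingers measure 114 mm over their backs; the gripper's body (76 mm by 85 mm) begins 54 mm behind the grasp point. The pads swing forward as they close: fully open they stand 13 mm farther back than shut.
Start: joints at [1.081, 0.259, 0.021, 1.334, 0, 1.418], TCP at [0.182, 0.519, 0.231] pointing down, gripper open.
Joint ranges: [-3.04, 3.04], [-0.91, 1.82], [-1.04, 1.36], [-1.92, 1.95], [-1.52, 1.45], [-3.14, 3.14]. Speed limits (rad/s): [2.22, 2.22, 2.79, 3.14, 3.14, 3.14].

### API

Orientations are given as [roll, pitch, yaw] about the fixed x, y, z axes, in that order (R = Rz(yaw) Ry(pitch) Rx(roll)).
In Python, from workcell import r gives the robot as it stands.
- The arm moves only by the tool arm_command, never from a script. Its argument "moves" is a list of rows, each a list of 7 numbers: the shift along the world's x, y, z in mm, then the turn, a rotation vector about the world's x, y, z in rad, then the opening, from 0 (shut) to 1 (fully open). In form: [[x, y, z, wx, wy, wz, grip], ...]. A call has 1 to 12 rows; each row is the pose to reach, as a shift and turn from the pose commanded when the call began; what a row does not reach only later rows make up. A row lasts 1/10 s, in which the tool goes at most 50 mm and 8.59 degrees, less where a joint would pass 70% of its speed; a pose out of reach is approached as far as the arm can. A call with a gripper value outside its range is refused whole. The fingers move at their own pace and stop on an object; "grip_force" is the grip in N (left out, the last holds). Time passes only in rows, so rows that repeat a pose let the fingers close. It gives the time, the measured TCP pose, the force, the opening and the grip force at its end, in the units of the state.
- r.state(): the state, without advancing time (a new reading comes with each control period).
- r.snapshot(name): name is "scene" or "top"; returns the picture (420x560x3 uint8, red, green, blue); there is no depth.
- r.camera_params(name): a dict with "fovy" (degrees; the focal length in pixels is half the picture's height over the tangent of half this angle, whatever the lens; pixels are square), "cx", "cy" (the principal point, pixels), "k1" (the pictures are not rectified: a ray, as slopes to the right and down, at radius r is drawn at 1 + k1 r^2 times it, then the intrinsics apply), "R" (3x3) and "t" (3): a world point X has camera coordinates R X + t. Camera axes: x right, y down, z forward; pixel columns grow to the right and rows downward; lengths in m; the calibration is good to about 2 mm. A picture is of the moment at which its call begins. camera_params takes no time and is no camera call.
- r.job_done(): hands the job in; it is judged then, once.
Trained networks look in the newest picture that a camera, given by its name, has taken for a name from the list of things; names that differ only in an ending like _2 or _b are one class to them, and where a whole thing is asked for, a point or a joint stands for the part that bears it (a point fixed in the world has none). Each returns a list of dicts, best first, with "score" (0 to 1); they miss things now and then, are a little off and sometimes report something else, mostly with a low value. They report only what shows in the picture. A call takes as long as a camera call. They do not tell look-alikes from the thing itself.
- r.outline_of(camera, query): "mask" (420x560 bool, what is visible of it) and "position" ([column, row] in pixels, amid what is visible of it).
The state is a dict: "time_s": time; "joint_pos": joint angles; "joint_velocities": joint speeds; "joint_torque": joint torques, N m; "tcp_pos": TCP position; "tcp_rot": TCP orientation; "ft_force": force on the tool from outside, world axes, zero at the start; "wrist_torque": the same for the moment, N m; "grip_width": opening from 0.0 (shut) to 1.0 (fully open); "gripper_force": force on a finger pad.
Only numpy, scipy, OpenCV 4.12 (cv2) and the standard library are available. Lean on these libraries where they do the work, as an engineer would, in place of code of your own. Each camera call takes 0.05 s, during which the arm holds its last target. There are 200 camera calls.

## Working session

There is one attempt and no reset: what is moved stays moved. The work goes in short steps, Python scripts to look and compute and a tool call to move; the robot and the scene stay as the last step left them, time stands still between calls to the robot, and variables do not carry over. Pictures are saved under pics/ and viewed, at most 10 in all, crops included, and the job is handed in when it is done.

Besides the shell and the picture viewer there is one more tool, called in YAML: its name, and indented under it one key for each argument. arm_command: Moves the arm, as the interface text tells. Its arguments: {"type":"object","properties":{"moves":{"type":"array","items":{"type":"array","items":{"type":"number"}}},"grip_force":{"type":"number"}},"required":["moves"]}

```bash
mkdir -p pics; ls
cat > h.py <<'E'
import numpy as np,cv2
from workcell import r
def px(cam,X):
    p=r.camera_params(cam);c=np.array(p['R'])@np.array(X)+np.array(p['t']);s=c[:2]/c[2]
    f=210/np.tan(np.radians(p['fovy'])/2);s=s*(1+p['k1']*(s@s));return np.array([p['cx'],p['cy']])+f*s
def ray(cam,uv,z):
    p=r.camera_params(cam);f=210/np.tan(np.radians(p['fovy'])/2)
    d=(np.array(uv)-[p['cx'],p['cy']])/f;s=d.copy()
    for _ in range(20): s=d/(1+p['k1']*(s@s))
    R=np.array(p['R']);o=-R.T@np.array(p['t']);v=R.T@np.array([s[0],s[1],1]);return o+v*(z-o[2])/v[2]
def save(cam,name,crop=None,k=1):
    im=r.snapshot(cam)[:,:,::-1]
    if crop: a,b,c,d=crop;im=im[b:d,a:c]
    cv2.imwrite('pics/'+name,cv2.resize(im,None,fx=k,fy=k,interpolation=cv2.INTER_CUBIC))
E
python3 - <<'E'
from h import *
s=r.state();print(s['time_s'],s['tcp_pos'],s['tcp_rot'])
for c in('scene','top'):
    save(c,c+'0.png');p=r.camera_params(c);print(c,p['fovy'],p['k1'],-np.array(p['R']).T@p['t'])
    for q in('fixture','can_blue','can_front','plunger_grip','solder_reel','flux_tin','cutters_red'):
        print(q,[(np.round(o['position']),round(o['score'],2),o['mask'].sum()) for o in r.outline_of(c,q)[:6]])
E
```

```text
pics
0.0 [0.18164209 0.51884239 0.23064989] [-3.14024683e+00 -2.29080129e-04  2.80472576e+00]
scene 50.06036201910868 0.004713395667846662 [-0.03057358 -0.36743417  0.65420953]
fixture [(array([335., 272.]), 0.72, np.int64(7749))]
can_blue [(array([376., 347.]), 0.7, np.int64(276)), (array([366., 241.]), 0.52, np.int64(288)), (array([328., 332.]), 0.47, np.int64(225))]
can_front [(array([327., 256.]), 0.84, np.int64(341))]
plunger_grip [(array([305., 210.]), 0.5, np.int64(166)), (array([327., 255.]), 0.25, np.int64(396))]
solder_reel [(array([430., 310.]), 0.87, np.int64(1009))]
flux_tin [(array([452., 287.]), 0.62, np.int64(590))]
cutters_red [(array([256., 238.]), 0.59, np.int64(490)), (array([430., 315.]), 0.51, np.int64(1041)), (array([453., 288.]), 0.49, np.int64(569)), (array([303., 205.]), 0.19, np.int64(197))]
top 52.48364090771467 0.0052800360946500275 [0.35932818 0.0214301  1.06885883]
fixture [(array([316., 200.]), 0.97, np.int64(6001))]
can_blue [(array([337., 185.]), 0.69, np.int64(139)), (array([377., 251.]), 0.41, np.int64(92))]
can_front [(array([318., 214.]), 0.64, np.int64(176))]
plunger_grip [(array([287., 192.]), 0.43, np.int64(112)), (array([338., 184.]), 0.17, np.int64(164))]
solder_reel [(array([340., 208.]), 0.2, np.int64(196))]
flux_tin [(array([398., 172.]), 0.79, np.int64(288))]
cutters_red [(array([228., 209.]), 0.65, np.int64(387)), (array([395., 205.]), 0.49, np.int64(433))]
```

Run:
```python
from h import *
save('scene','s1.png',(220,150,480,370),3); save('top','t1.png',(200,120,430,280),3.4)
```

```text
(no output)
```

View pics/s1.png

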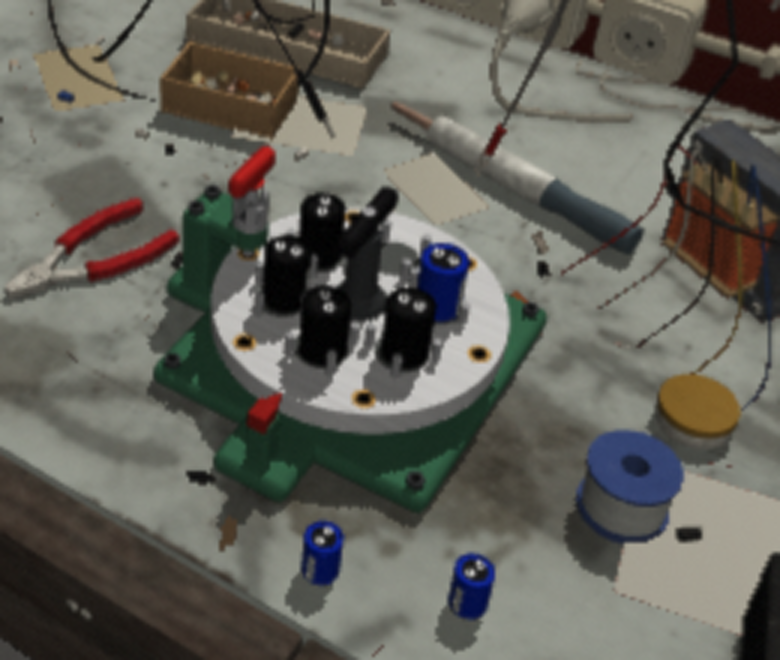

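View pics/t1.png

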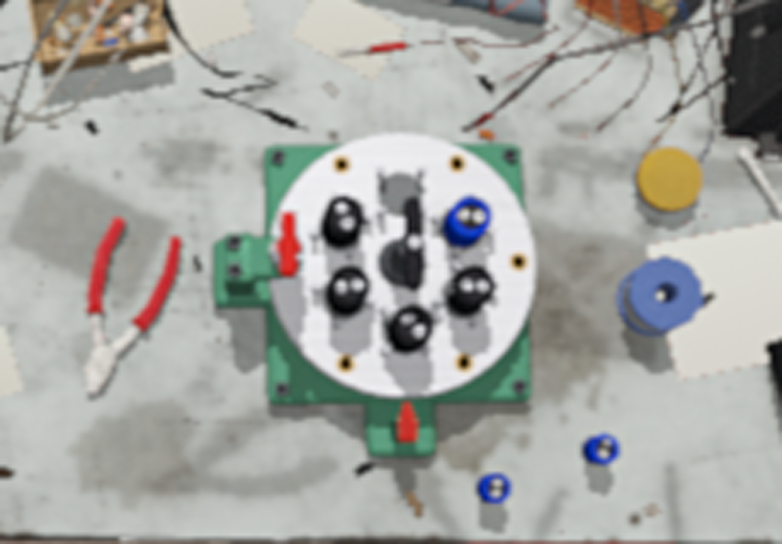

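Run:
```python
from h import *
def fit(cam,pts,angs):
    W=np.array([ray(cam,p,.048)[:2] for p in pts]);a=np.radians(angs);L=.084*np.c_[np.cos(a),np.sin(a)]
    w=W@[1,1j];l=L@[1,1j]
    k=(np.conj(l-l.mean())@(w-w.mean()))/(np.abs(l-l.mean())**2).sum();c=w.mean()-k*l.mean()
    print(cam,'centre',c,'scale',abs(k),'yaw',np.angle(k),np.round(abs(w-c-k*l)*1e3,1))
    return c,np.angle(k)
T=[(341,164),(457,163),(518,262),(463,362),(346,362)]
c,y=fit('top',[(a/3.4+200-.35,b/3.4+120-.35) for a,b in T],[30,-30,-90,-150,150])
S=[(244,342),(364,398),(480,354)]
fit('scene',[(a/3+220-.33,b/3+150-.33) for a,b in S],[150,-150,-90])
for nm,l,z in(('hub',0,.124),('plg',.084j,.126)):
    w=c+l*np.exp(1j*y)
    for cam in('scene','top'):
        u=px(cam,[w.real,w.imag,z]);print(nm,w,cam,u,(u-[220,150])*3 if cam=='scene' else (u-[200,120])*3.4)
print(r.state()['joint_pos'])
```

```text
top centre (0.5514888558278572-0.09596645670460181j) scale 0.9977248794387381 yaw 0.02001448967408265 [0.6 0.3 0.6 0.1 0.6]
scene centre (0.5526613887529339-0.09550575521513943j) scale 1.0046715674130788 yaw 0.0228999402565176 [0.2 0.4 0.2]
hub (0.5514888558278572-0.09596645670460181j) scene [342.78687101 220.36157287] [368.36061303 211.0847186 ]
hub (0.5514888558278572-0.09596645670460181j) top [321.64142252 190.50974031] [413.58083657 239.73311704]
plg (0.5498077509365891-0.011983280494455087j) scene [303.92176051 203.66529834] [251.76528152 160.99589502]
plg (0.5498077509365891-0.011983280494455087j) top [284.65069789 190.51754506] [287.81237282 239.75965321]
[1.08140387e+00 2.58601603e-01 2.15016751e-02 1.33367518e+00
 4.81094115e-05 1.41820939e+00]
```

arm_command:
  moves:
    - [368,-531,-31,0,0,0.358,0.5]
    - [368,-531,-31,0,0,0.358,0.5]
    - [368,-531,-31,0,0,0.358,0.5]
    - [368,-531,-31,0,0,0.358,0.5]
    - [368,-531,-31,0,0,0.358,0.5]
    - [368,-531,-31,0,0,0.358,0.5]
    - [368,-531,-31,0,0,0.358,0.5]
    - [368,-531,-31,0,0,0.358,0.5]
    - [368,-531,-31,0,0,0.358,0.5]
    - [368,-531,-31,0,0,0.358,0.5]
    - [368,-531,-31,0,0,0.358,0.5]
    - [368,-531,-31,0,0,0.358,0.5]
  grip_force: 40

```text
time_s: 2.1
tcp_pos: [0.5195, 0.031, 0.203]
tcp_rot: [-3.142, 0.001, -3.121]
ft_force: [0.3, 1.1, 0.1]
grip_width: 0.497
gripper_force: 0.0
```

arm_command:
  moves:
    - [20,-28,0,0,0,0,0.5]
    - [20,-28,0,0,0,0,0.5]
    - [20,-28,0,0,0,0,0.5]

```text
time_s: 2.4
tcp_pos: [0.5386, 0.0044, 0.2025]
tcp_rot: [3.141, -0.001, -3.122]
ft_force: [-0.4, 0.2, 0.2]
grip_width: 0.5
gripper_force: 0.0
```

arm_command:
  moves:
    - [12,-16,-30,0,0,0,0.5]
    - [12,-16,-62,0,0,0,0.5]
    - [12,-16,-62,0,0,0,0.5]
    - [12,-16,-62,0,0,0,0.5]

```text
time_s: 2.8
tcp_pos: [0.55, -0.0099, 0.1416]
tcp_rot: [3.141, -0.001, -3.119]
ft_force: [-0.3, 0.9, -0.3]
grip_width: 0.498
gripper_force: 0.0
```

Run:
```python
from h import *
s=r.state();print(s['tcp_pos'],s['tcp_rot'])
save('scene','s2.png',(240,120,440,290),4); print((px('scene',s['tcp_pos'])-[240,120])*4)
```

```text
[ 0.55003569 -0.00988377  0.14164626] [ 3.14130291e+00 -7.02169019e-04 -3.11909764e+00]
[253.34801131 306.76355192]
```

View pics/s2.png

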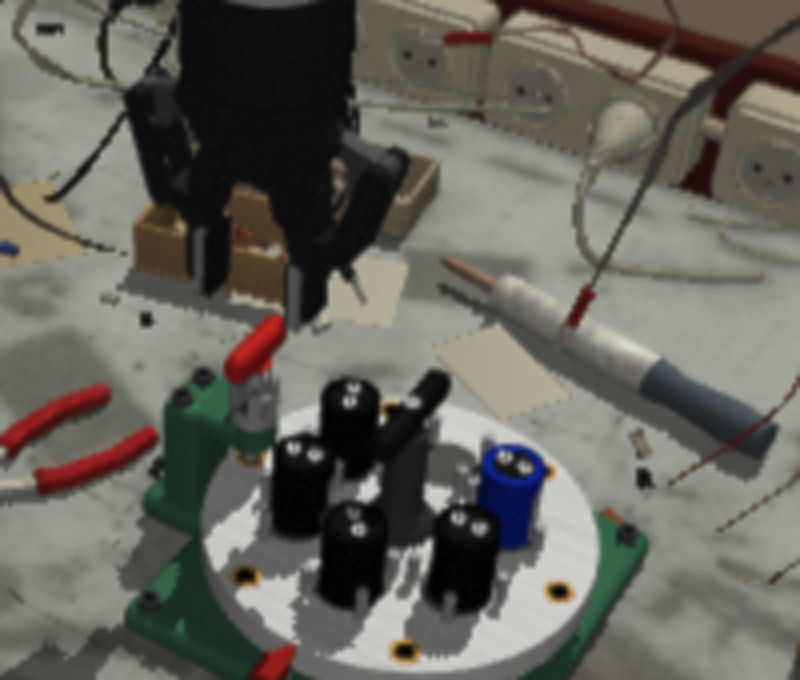

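Picture: the open fingers (205,280)/(300,310) straddle the red T-handle (257,348). Going down to grip.

arm_command:
  moves:
    - [0,-2,-20,0,0,0,0.5]
    - [0,-2,-38,0,0,0,0.5]
    - [0,-2,-38,0,0,0,0.5]
    - [0,-2,-38,0,0,0,0]
    - [0,-2,-38,0,0,0,0]
    - [0,-2,-38,0,0,0,0]
    - [0,-2,-38,0,0,0,0]
    - [0,-2,-38,0,0,0,0]
  grip_force: 60

```text
time_s: 3.65
tcp_pos: [0.5515, -0.0122, 0.1048]
tcp_rot: [3.141, 0.003, -3.12]
ft_force: [-0.7, 3.7, 6.6]
grip_width: 0.128
gripper_force: 60.9
```

arm_command:
  moves:
    - [0,0,6,0,0,0,0]
    - [0,0,12,0,0,0,0]
    - [0,0,17,0,0,0,0]
    - [0,0,17,0,0,0,0]
    - [0,0,17,0,0,0,0]
  grip_force: 90

```text
time_s: 4.15
tcp_pos: [0.5509, -0.0122, 0.1197]
tcp_rot: [3.14, 0.0, -3.12]
ft_force: [5.4, 4.2, -13.4]
grip_width: 0.117
gripper_force: 88.2
```

arm_command:
  moves:
    - [0,0,1.5,0,0,0,0]
    - [0,0,1.5,0,0,0.14,0]
    - [0,0,1.5,0,0,0.28,0]
    - [0,0,1.5,0,0,0.42,0]
    - [0,0,1.5,0,0,0.56,0]
    - [0,0,1.5,0,0,0.7,0]

```text
time_s: 4.75
tcp_pos: [0.5506, -0.0114, 0.1208]
tcp_rot: [3.138, 0.002, -2.414]
ft_force: [3.4, 10.0, -13.0]
grip_width: 0.115
gripper_force: 88.1
```

arm_command:
  moves:
    - [0,0,0,0,0,0.14,0]
    - [0,0,0,0,0,0.28,0]
    - [0,0,0,0,0,0.42,0]
    - [0,0,0,0,0,0.54,0]
    - [0,0,0,0,0,0.61,0]
    - [0,0,0,0,0,0.61,0]
    - [0,0,0,0,0,0.61,0]

```text
time_s: 5.45
tcp_pos: [0.5498, -0.0109, 0.1205]
tcp_rot: [3.138, 0.004, -1.809]
ft_force: [1.4, 11.5, -12.9]
grip_width: 0.116
gripper_force: 88.1
```

Run:
```python
from h import *
s=r.state();print(s['wrist_torque'])
save('scene','s3.png',(240,120,440,270),4)
```

```text
[ 2.24593977 -0.48656081  0.04510802]
```

View pics/s3.png

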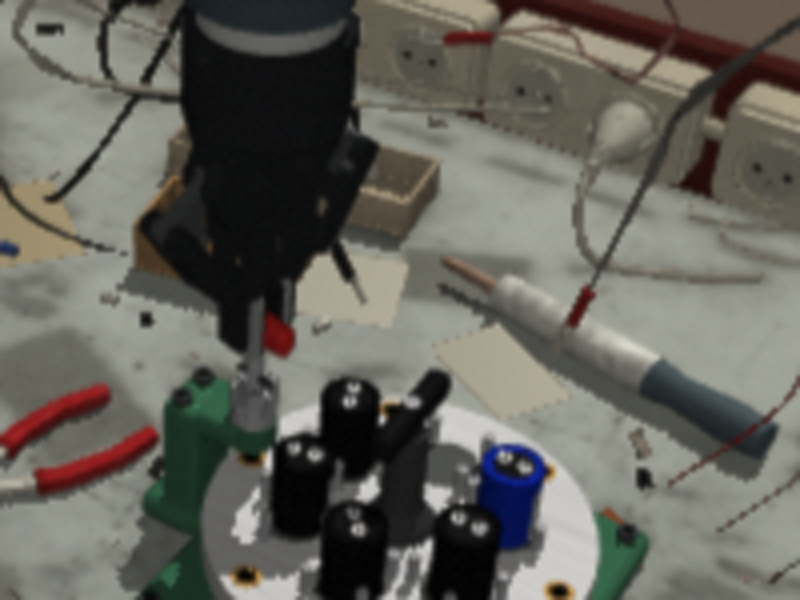

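Picture: the plunger stem is raised and the T-handle (280,335) turned across. Lowering into the notch.

arm_command:
  moves:
    - [0,0,-2,0,0,0,0]
    - [0,0,-4,0,0,0,0]
    - [0,0,-5.5,0,0,0,0]
    - [0,0,-5.5,0,0,0,0]

```text
time_s: 5.9
tcp_pos: [0.5499, -0.0109, 0.1157]
tcp_rot: [3.139, 0.004, -1.809]
ft_force: [-0.7, 11.5, -6.6]
grip_width: 0.121
gripper_force: 89.2
```

arm_command:
  moves:
    - [0,0,-0.8,0,0,0,0]
    - [0,0,-0.8,0,0,0,0]
    - [0,0,-0.8,0,0,0,0.5]
    - [0,0,-0.8,0,0,0,0.5]
    - [0,0,-0.8,0,0,0,0.5]
    - [0,0,30,0,0,0,0.5]
    - [0,0,50,0,0,0,0.5]
    - [0,0,50,0,0,0,0.5]

```text
time_s: 6.7
tcp_pos: [0.5521, -0.0135, 0.1689]
tcp_rot: [-3.137, 0.0, -1.811]
ft_force: [0.3, 0.4, 0.3]
grip_width: 0.499
gripper_force: 0.0
```

arm_command:
  moves:
    - [0,-30,0,0,0,-0.14,0.5]
    - [0,-60,0,0,0,-0.28,0.5]
    - [0,-82,0,0,0,-0.42,0.5]
    - [0,-82,0,0,0,-0.56,0.5]
    - [0,-82,0,0,0,-0.7,0.5]
    - [0,-82,0,0,0,-0.84,0.5]
    - [0,-82,0,0,0,-0.98,0.5]
    - [0,-82,0,0,0,-1.12,0.5]
    - [0,-82,0,0,0,-1.26,0.5]
    - [0,-82,0,0,0,-1.31,0.5]
    - [0,-82,0,0,0,-1.31,0.5]

```text
time_s: 7.8
tcp_pos: [0.5504, -0.0951, 0.1654]
tcp_rot: [3.142, -0.001, -3.121]
ft_force: [0.7, 0.0, 0.2]
grip_width: 0.5
gripper_force: 0.0
```

Run:
```python
from h import *
s=r.state();print(s['tcp_pos'],s['tcp_rot'])
save('scene','s4.png',(240,120,440,270),4)
```

```text
[ 0.550432   -0.09511303  0.16536495] [ 3.14158304e+00 -6.85795909e-04 -3.12129662e+00]
```

View pics/s4.png

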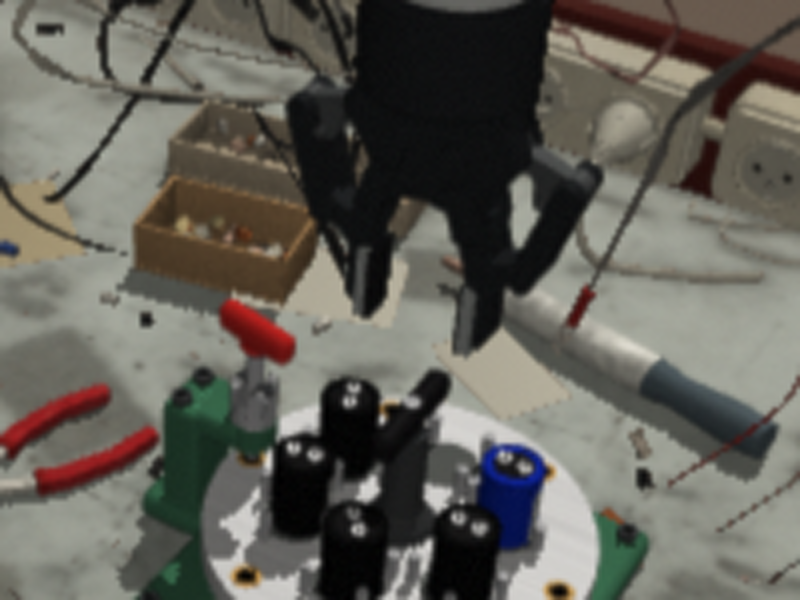

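arm_command:
  moves:
    - [1.5,-0.5,-40,0,0,0,0.5]
    - [1.5,-0.5,-62,0,0,0,0.5]
    - [1.5,-0.5,-62,0,0,0,0.5]
    - [1.5,-0.5,-62,0,0,0,0]
    - [1.5,-0.5,-62,0,0,0,0]
    - [1.5,-0.5,-62,0,0,0,0]
    - [1.5,-0.5,-62,0,0,0,0]
    - [1.5,-0.5,-62,0,0,0,0]
  grip_force: 90

```text
time_s: 8.65
tcp_pos: [0.5528, -0.0957, 0.1055]
tcp_rot: [-3.141, 0.003, -3.12]
ft_force: [-0.3, 0.8, 7.2]
grip_width: 0.133
gripper_force: 88.2
```

Run:
```python
from h import *
s=r.state();print(s['tcp_pos'],s['tcp_rot'],s['wrist_torque'],s['joint_pos'])
```

```text
[ 0.55284453 -0.09565763  0.10553286] [-3.14062141e+00  2.55469901e-03 -3.12010315e+00] [0.06536395 0.27402479 0.00524299] [-3.20862115e-01  3.40732971e-01 -1.90787626e-01  1.03654324e+00
 -5.72591267e-05 -3.42350456e-01]
```

arm_command:
  moves:
    - [0,0,0,0,0,-0.07,0]
    - [0,0,0,0,0,-0.2,0]
    - [0,0,0,0,0,-0.33,0]
    - [0,0,0,0,0,-0.46,0]
    - [0,0,0,0,0,-0.6,0]
    - [0,0,0,0,0,-0.73,0]
    - [0,0,0,0,0,-0.86,0]
    - [0,0,0,0,0,-1.0,0]
    - [0,0,0,0,0,-1.0,0]

```text
time_s: 9.55
tcp_pos: [0.5522, -0.0968, 0.1055]
tcp_rot: [-3.141, 0.003, 2.157]
ft_force: [-5.5, -5.0, 6.5]
grip_width: 0.131
gripper_force: 88.5
```

arm_command:
  moves:
    - [0,0,0,0,0,-0.1,0]
    - [0,0,0,0,0,-0.24,0]
    - [0,0,0,0,0,-0.38,0]
    - [0,0,0,0,0,-0.52,0]
    - [0,0,0,0,0,-0.66,0]
    - [0,0,0,0,0,-0.8,0]
    - [0,0,0,0,0,-0.92,0]
    - [0,0,0,0,0,-1.02,0]
    - [0,0,0,0,0,-1.09,0]
    - [0,0,0,0,0,-1.09,0]
    - [0,0,0,0,0,-1.09,0]

```text
time_s: 10.65
tcp_pos: [0.5507, -0.0969, 0.1055]
tcp_rot: [3.141, 0.004, 1.072]
ft_force: [-11.3, -6.0, 11.5]
grip_width: 0.137
gripper_force: 90.0
```

Run:
```python
from h import *
s=r.state();print(s['tcp_pos'],s['tcp_rot'],s['wrist_torque'],s['joint_pos'])
save('top','t5.png',(250,140,390,260),5.7)
```

```text
[ 0.55074282 -0.09690846  0.10547596] [3.14119876 0.00390584 1.07182484] [-1.40517555  2.44898041  0.12263852] [-0.32215146  0.3400028  -0.19207652  1.03901629 -0.00391423  1.74761618]
```

View pics/t5.png

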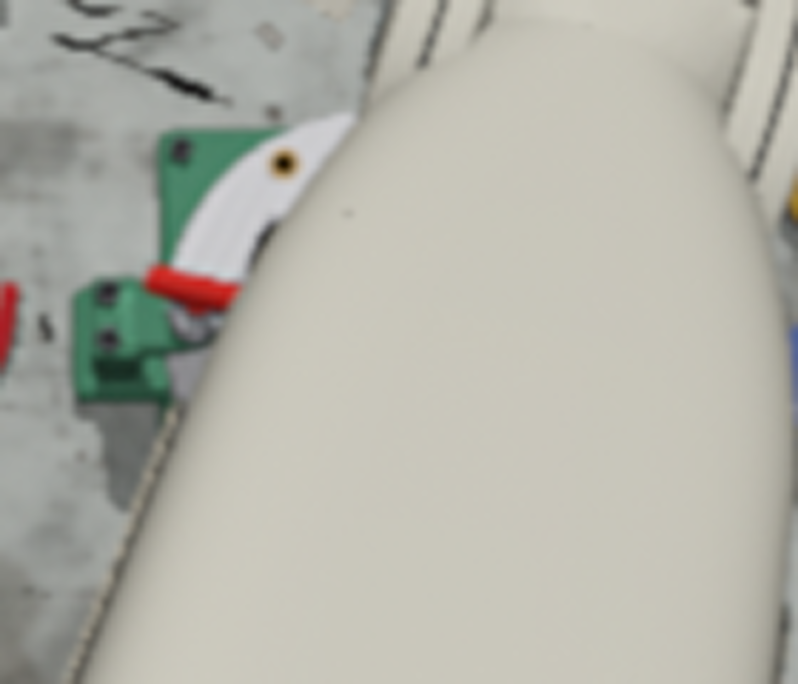

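arm_command:
  moves:
    - [0,0,0,0,0,-0.004,0]
    - [0,0,0,0,0,-0.004,0]
    - [0,0,0,0,0,-0.004,0.5]
    - [0,0,0,0,0,-0.004,0.5]
    - [0,0,0,0,0,-0.004,0.5]
    - [0,0,30,0,0,-0.004,0.5]
    - [0,0,60,0,0,-0.004,0.5]
    - [0,0,60,0,0,-0.004,0.5]

```text
time_s: 11.5
tcp_pos: [0.5541, -0.0958, 0.1678]
tcp_rot: [3.135, -0.001, 1.069]
ft_force: [0.5, 0.1, -0.8]
grip_width: 0.501
gripper_force: 0.0
```

arm_command:
  moves:
    - [-1,30,0,0,0,0.13,0.5]
    - [-3,60,0,0,0,0.264,0.5]
    - [-3.6,84,0,0,0,0.264,0.5]
    - [-3.6,84,0,0,0,0.264,0.5]
    - [-3.6,84,0,0,0,0.264,0.5]

```text
time_s: 12.0
tcp_pos: [0.5486, -0.0111, 0.1637]
tcp_rot: [3.142, 0.0, 1.334]
ft_force: [-0.4, -0.5, 0.2]
grip_width: 0.499
gripper_force: 0.0
```

Run:
```python
from h import *
s=r.state();print(s['tcp_pos'],s['tcp_rot'],s['joint_pos'])
save('scene','s6.png',(220,150,480,370),3)
```

```text
[ 0.54862195 -0.01109025  0.16367482] [3.14156360e+00 1.41917547e-04 1.33399049e+00] [-1.73080295e-01  2.84534387e-01 -1.16728969e-01  1.16951302e+00
 -1.43479542e-04  1.63452187e+00]
```

View pics/s6.png

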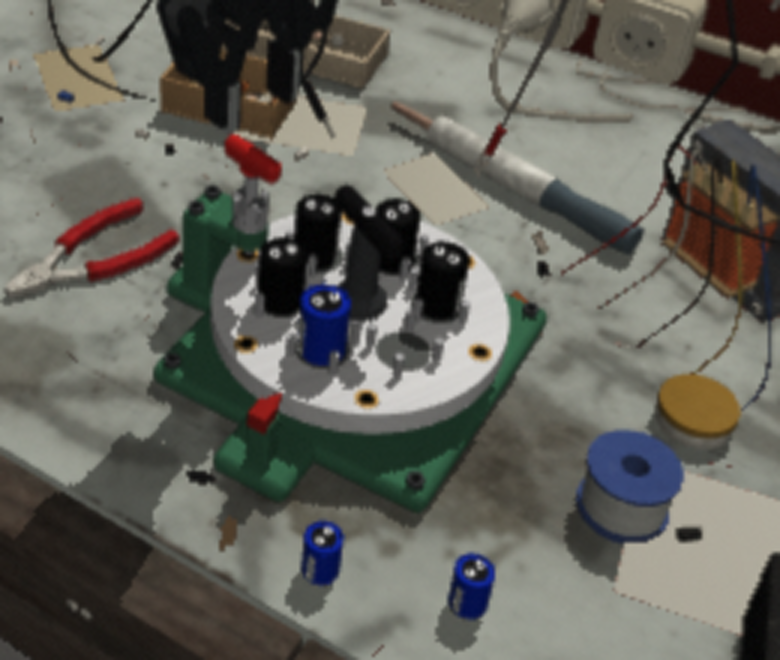

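Picture: blue can at the pointer (325,325); the holes (247,344), (367,399), (480,351) look ~2-3 crop pixels off their starting places. I'll measure the remaining angle.

Run:
```python
from h import *
b=r.snapshot('scene')[:,:,::-1].copy();a=cv2.imread('pics/scene0.png')
c=.5522-.0958j
for g,hole in ((150,(301.5,264)),(-150,(341.3,282.6)),(-90,(380,268))):
    o=[]
    for im in(a,b):
        x,y=int(hole[0]),int(hole[1]);w=im[y-7:y+8,x-8:x+9].astype(float)
        m=np.clip(w[:,:,2]-w[:,:,0]-25,0,None)   # gold: red>blue
        d=np.clip(70-w.max(2),0,None)
        Y,X=np.mgrid[y-7:y+8,x-8:x+9]
        for q in(m,d):
            p=((X*q).sum()/q.sum(),(Y*q).sum()/q.sum());P=ray('scene',p,.048);z=complex(P[0],P[1])-c
            o.append((np.round(p,2),round(abs(z)*1e3,1),round(np.degrees(np.angle(z))-g,2)))
    print(g,*o,sep='\n ')
```

```text
150
 (array([300.99, 263.83]), 84.6, np.float64(1.29))
 (array([298.93, 265.28]), 89.8, np.float64(2.35))
 (array([301.94, 264.87]), 84.3, np.float64(3.44))
 (array([300.22, 264.86]), 87.1, np.float64(2.44))
-150
 (array([340.53, 282.65]), 84.2, np.float64(0.76))
 (array([340.8 , 282.23]), 83.2, np.float64(1.11))
 (array([341.78, 282.52]), 83.8, np.float64(2.29))
 (array([341.76, 282.34]), 83.4, np.float64(2.28))
-90
 (array([379.32, 267.68]), 83.8, np.float64(1.27))
 (array([379.29, 267.46]), 83.5, np.float64(1.6))
 (array([379.52, 267.03]), 83.4, np.float64(2.47))
 (array([379.61, 266.72]), 83.2, np.float64(3.04))
```

arm_command:
  moves:
    - [2,-40,0,0,0,-0.12,0.5]
    - [3.6,-84.5,0,0,0,-0.239,0.5]
    - [3.6,-84.5,0,0,0,-0.239,0.5]
    - [3.6,-84.5,0,0,0,-0.239,0.5]
    - [3.6,-84.5,-30,0,0,-0.239,0.5]
    - [3.6,-84.5,-60,0,0,-0.239,0.5]
    - [3.6,-84.5,-60,0,0,-0.239,0.5]
    - [3.6,-84.5,-60,0,0,-0.239,0.5]

```text
time_s: 12.9
tcp_pos: [0.5521, -0.0954, 0.1043]
tcp_rot: [-3.141, -0.0, 1.095]
ft_force: [0.3, 0.9, 0.8]
grip_width: 0.499
gripper_force: 0.0
```

arm_command:
  moves:
    - [0,0,0,0,0,0,0]
    - [0,0,0,0,0,0,0]
    - [0,0,0,0,0,0,0]
    - [0,0,0,0,0,0,0]
    - [0,0,0,0,0,0,0]
    - [0,0,0,0,0,-0.02,0]
    - [0,0,0,0,0,-0.045,0]
    - [0,0,0,0,0,-0.045,0]
    - [0,0,0,0,0,-0.045,0]
  grip_force: 120

```text
time_s: 13.8
tcp_pos: [0.5516, -0.0952, 0.1058]
tcp_rot: [3.141, -0.001, 1.05]
ft_force: [-6.4, 3.4, 10.0]
grip_width: 0.124
gripper_force: 118.2
```

```bash
cat > m.py <<'E'
from h import *
s=r.state();print(s['tcp_pos'],s['tcp_rot'],s['wrist_torque'])
b=r.snapshot('scene')[:,:,::-1].copy();a=cv2.imread('pics/scene0.png')
c=.5522-.0958j
for g,hole in ((150,(301.5,264)),(-150,(341.3,282.6)),(-90,(380,268))):
    o=[]
    for im in(a,b):
        x,y=int(hole[0]),int(hole[1]);w=im[y-7:y+8,x-8:x+9].astype(float)
        q=np.clip(w[:,:,2]-w[:,:,0]-25,0,None)
        Y,X=np.mgrid[y-7:y+8,x-8:x+9]
        P=ray('scene',((X*q).sum()/q.sum(),(Y*q).sum()/q.sum()),.048);o.append(np.degrees(np.angle(complex(P[0],P[1])-c)))
    print(g,round(o[1]-o[0],2))
E
python3 m.py
```

```text
[ 0.55164444 -0.09524174  0.10577408] [ 3.14136927e+00 -6.21056269e-04  1.04966044e+00] [0.79926532 1.50042323 0.09882228]
150 -0.73
-150 0.74
-90 -0.89
```

arm_command:
  moves:
    - [0,0,0,0,0,0,0.5]
    - [0,0,0,0,0,0,0.5]
    - [0,0,0,0,0,0,0.5]
    - [0,0,30,0,0,0,0.5]
    - [0,0,60,0,0,0,0.5]
    - [0,40,60,0,0,0.12,0.5]
    - [0,84,60,0,0,0.284,0.5]
    - [0,84,60,0,0,0.284,0.5]
    - [0,84,60,0,0,0.284,0.5]

```text
time_s: 14.75
tcp_pos: [0.5523, -0.0112, 0.1642]
tcp_rot: [3.141, 0.0, 1.334]
ft_force: [-0.2, -0.2, -0.4]
grip_width: 0.496
gripper_force: 0.0
```

```bash
python3 m.py
python3 - <<'E'
from h import *
save('scene','s7.png',(220,150,480,370),3)
E
```

```text
[ 0.5523333  -0.01119243  0.16416961] [3.14097347e+00 2.15495939e-04 1.33426781e+00] [-0.00402749  0.03616665 -0.01992573]
150 0.75
-150 -0.6
-90 -0.9
```

View pics/s7.png

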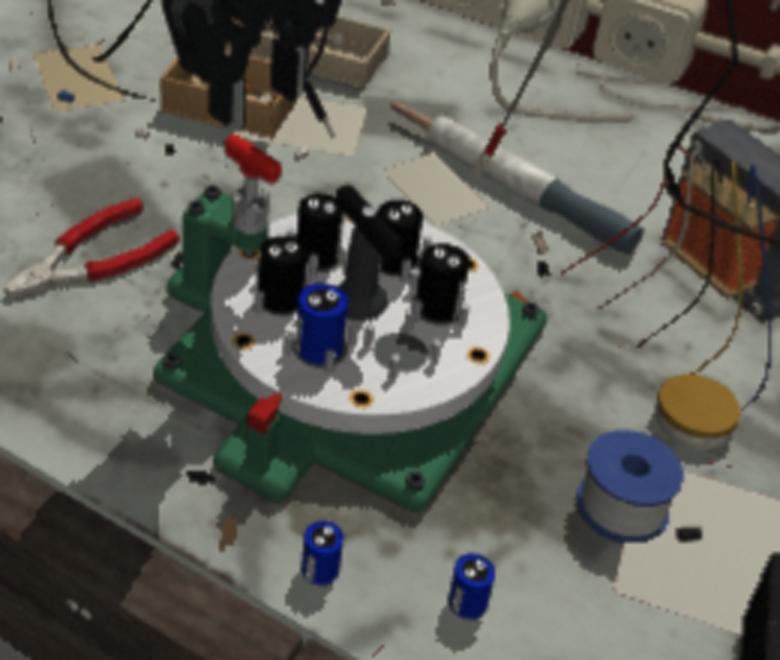

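Picture: holes now (244,341), (361,398), (479,355), within ~0.4° of their starting places; blue can at the pointer. Gripping the parked plunger.

arm_command:
  moves:
    - [-2,0,-30,0,0,0,0.5]
    - [-2,0,-49,0,0,0,0.5]
    - [-2,0,-49,0,0,0,0.5]
    - [-2,0,-49,0,0,0,0]
    - [-2,0,-49,0,0,0,0]
    - [-2,0,-49,0,0,0,0]
    - [-2,0,-49,0,0,0,0]
    - [-2,0,-49,0,0,0,0]
  grip_force: 90

```text
time_s: 15.65
tcp_pos: [0.55, -0.012, 0.1162]
tcp_rot: [3.141, 0.0, 1.333]
ft_force: [-5.3, 0.6, 5.3]
grip_width: 0.119
gripper_force: 89.1
```

arm_command:
  moves:
    - [0,0,3,0,0,0,0]
    - [0,0,6,0,0,0,0]
    - [0,0,6,0,0,0,0]
    - [0,0,6,0,0,0,0]

```text
time_s: 16.05
tcp_pos: [0.5497, -0.0119, 0.1203]
tcp_rot: [-3.14, 0.0, 1.333]
ft_force: [-3.0, 0.6, -12.6]
grip_width: 0.116
gripper_force: 87.8
```

arm_command:
  moves:
    - [0,0,1,0,0,0,0]
    - [0,0,1,0,0,-0.14,0]
    - [0,0,1,0,0,-0.28,0]
    - [0,0,1,0,0,-0.42,0]
    - [0,0,1,0,0,-0.56,0]
    - [0,0,1,0,0,-0.7,0]
    - [0,0,1,0,0,-0.84,0]
    - [0,0,1,0,0,-0.98,0]
    - [0,0,1,0,0,-1.12,0]
    - [0,0,1,0,0,-1.25,0]
    - [0,0,1,0,0,-1.31,0]
    - [0,0,1,0,0,-1.31,0]

```text
time_s: 17.25
tcp_pos: [0.5495, -0.0119, 0.1215]
tcp_rot: [-3.141, 0.002, 0.022]
ft_force: [-4.0, 0.6, -13.3]
grip_width: 0.121
gripper_force: 87.8
```

arm_command:
  moves:
    - [0,0,-3,0,0,0,0]
    - [0,0,-6,0,0,0,0]
    - [0,0,-8,0,0,0,0]
    - [0,0,-10,0,0,0,0]
    - [0,0,-10,0,0,0,0]

```text
time_s: 17.75
tcp_pos: [0.5498, -0.0119, 0.1115]
tcp_rot: [-3.141, 0.001, 0.024]
ft_force: [-5.9, -0.1, -10.2]
grip_width: 0.117
gripper_force: 88.1
```

arm_command:
  moves:
    - [0,0,-2,0,0,0,0]
    - [0,0,-4,0,0,0,0]
    - [0,0,-6,0,0,0,0]
    - [0,0,-6,0,0,0,0]

```text
time_s: 18.15
tcp_pos: [0.5498, -0.0119, 0.1059]
tcp_rot: [3.142, 0.0, 0.024]
ft_force: [-5.0, -0.1, -10.2]
grip_width: 0.121
gripper_force: 88.5
```

arm_command:
  moves:
    - [0,0,-1,0,0,0,0]
    - [0,0,-2,0,0,0,0]
    - [0,0,-2,0,0,0,0]

```text
time_s: 18.45
tcp_pos: [0.5502, -0.012, 0.1057]
tcp_rot: [3.141, -0.002, 0.024]
ft_force: [-10.5, 1.0, 7.0]
grip_width: 0.118
gripper_force: 90.8
```

Force reversed at home height. Release, back off and check.

arm_command:
  moves:
    - [0,0,0,0,0,0,0.5]
    - [0,0,0,0,0,0,0.5]
    - [0,0,0,0,0,0,0.5]
    - [0,0,40,0,0,0,0.5]
    - [0,0,80,0,0,0,0.5]
    - [0,50,100,0,0,0,0.5]
    - [0,100,100,0,0,0,0.5]
    - [0,150,100,0,0,0,0.5]
    - [-30,200,100,0,0,0,0.5]
    - [-60,250,100,0,0,0,0.5]
    - [-60,250,100,0,0,0,0.5]
    - [-60,250,100,0,0,0,0.5]

```text
time_s: 19.65
tcp_pos: [0.5038, 0.141, 0.2044]
tcp_rot: [-3.104, -0.0, 0.092]
ft_force: [-0.4, 0.6, 0.3]
grip_width: 0.497
gripper_force: 0.0
```

```bash
python3 m.py
python3 - <<'E'
from h import *
save('scene','s8.png',(220,150,480,370),3)
a=cv2.imread('pics/scene0.png').astype(int);b=r.snapshot('scene')[:,:,::-1].astype(int)
for im in(a,b):
    w=im[185:235,285:325];m=(w[:,:,2]>130)&(w[:,:,1]<80);ys,xs=np.nonzero(m);print(m.sum(),xs.mean()+285,ys.mean()+185)
E
```

```text
[0.50376614 0.14098114 0.20440132] [-3.10445478e+00 -1.81248629e-05  9.22233984e-02] [-0.05581044  0.04488185  0.04221425]
150 -0.54
-150 -0.54
-90 -0.91
73 303.8904109589041 204.78082191780823
72 304.0138888888889 204.94444444444446
```

View pics/s8.png

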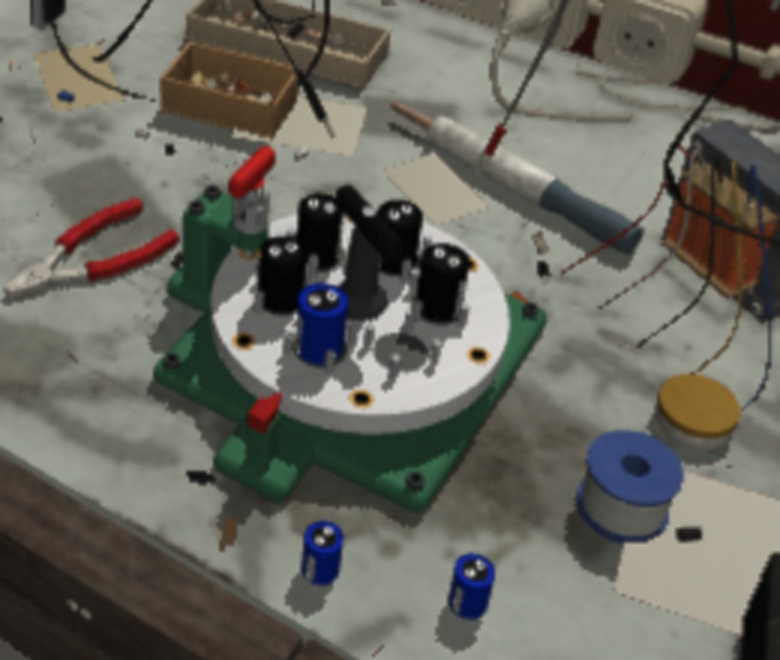

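Picture: the T-handle (250,172) is back at its starting height and angle, the blue can (323,325) is at the pointer, all the cans are standing and the other items haven't moved.

```bash
python3 -c "
from workcell import r
print(r.job_done())"
```

```text
the job is handed in; nothing more can be done
None
```

The blue capacitor is at the red pointer and the dial is locked, with the plunger pin home in that station's hole. All the capacitors are still in their nests, the reel, tin and cutters have not moved, and the job was handed in at about 20 s of the 72 s allowed.

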